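# Post a finished book through the drop box flap

### The job

Post the book that lies on the drop box's shelf: with your fingertips slide it along the shelf so that the book itself noses the hanging flap open and goes down the chute into the box. Keep your fingers off the flap and draw them back before it falls, so that it swings shut behind the book and not onto them. Do not pick the book up, and leave the thread spool, the glue jar and the bone folder on the shelf, and the things on the bench, where they are.

Things in the scene. Friction and masses are not known exactly. Their poses are not given: they have to be found in the camera images.
- dropbox: grey sheet-steel drop box with a shelf, fixed on the bench. Origin on the bench top, straight below the flap's middle; own x is the feed direction (from the shelf through the flap into the box), z up. Box proper: x = 0 to 376 mm, 320 mm wide, 200 mm high, clear cover on top; its well floor is 20 mm above the bench
- shelf_front (a point): middle of the shelf's open front end, on the shelf top (box axes: x = -290 mm, 110 mm above the bench). The shelf is flat smooth steel (friction about 0.35 with the book), level, 290 mm long from here to the flap, 320 mm wide, with 12 mm high upturned edges along both sides only
- mouth (a point): middle of the mouth's lower edge, on the shelf top straight under the flap (box axes: x = 0). The mouth is 190 mm wide and 72 mm high above the shelf; the sheet above it ends at the box top, 90 mm above the shelf
- brow (a point): middle of the edge, 35 mm behind the flap line, where the level shelf ends inside the box and the smooth chute begins, 33 degrees down to the well floor. Once the book's middle has passed this edge it tips over and slides down by itself, holding the flap up until it has gone through
- flap (a joint): steel flap, 200 mm wide, 75 mm high, 160 g, in the mouth of the drop box, hanging from a hinge along its upper edge 77 mm above the shelf; 0 = hanging shut (rad), grows as its lower edge swings into the box, at most 1.4; it does not swing out towards the shelf. It falls shut by its own weight
- flap_edge (a point): middle of the flap's lower edge (2 mm above the shelf top when shut)
- book_center (a point): centre of the book to be posted: hard cloth cover, 150 x 110 x 25 mm, about 260 g, lying flat on the shelf; own x along its 150 mm length, which points roughly along the feed direction (up to 0.3 rad askew), z up
- spool: wooden spool of thread standing on the shelf beside the mouth, 42 mm across, 55 mm high; origin at the centre of its underside
- gluejar: small white glue jar standing on the shelf beside the mouth, on the other side, 46 mm across, 65 mm high; origin at the centre of its underside
- brick: paper-wrapped brick used as a weight, 200 x 95 x 65 mm, on the bench; origin at the centre of its underside
- textblock: sewn text block without covers, 190 x 130 x 30 mm, on the bench; origin at the centre of its underside
- brush: glue brush, 200 mm long, lying on the bench
- bonefolder: bone folder, 150 x 22 x 5 mm, lying on the shelf close along its side edge; origin at the centre of its underside
- book: the same book; origin at the centre of its underside
Not all that is in view belongs to the job. Leave any green or turquoise look-alike of the book alone.

How it is judged:
By the outcome, as a careful person would: the job done as asked, in the order asked, and still so for the second after the job is handed in, with the robot touching nothing.
It also fails if it takes over 38 s, if anything falls off the work surface, if the arm or the gripper's body presses on something with over 40 N, if the wrist force passes 120 N, or if a joint passes its speed limit or range.

### The arm

A 6-joint arm with a two-finger parallel gripper is mounted at the origin on the work surface. World frame = base frame: x ahead of the robot, y to its left, z up, the work surface at z = 0. Lengths are in m, angles in rad, forces in N, time in s.
With the tool pointing down it reaches from about 0.35 to 0.975 m from the base axis. Payload 4.9 kg.
Tool frame: the origin (TCP) lies midway between the tips of the shut fingers; the grasp point (between the pads) lies 19 mm behind it; z points along the fingers, y is the line along which they close (so a half turn about z gives the same grasp; the last joint's range is limited). The gripper opens to 85 mm and grips with 20 to 120 N. Pads are 22 mm wide; open, the fingers measure 114 mm over their backs; the gripper's body (76 mm by 85 mm) begins 54 mm behind the grasp point. The pads swing forward as they close: fully open they stand 13 mm farther back than shut.
Start: joints at [1.031, 0.053, 1.613, -0, 1.476, -0.119], TCP at [0.255, 0.57, 0.231] pointing down, gripper open.
Joint ranges: [-3.01, 3.01], [-1.01, 2.22], [0.06, 2.58], [-1.02, 4.17], [0.09, 2.62], [-3.14, 3.14]. Speed limits (rad/s): [2.57, 2.57, 3.14, 3.14, 3.14, 3.14].

### API

Orientations are given as a unit quaternion [w, x, y, z].
In Python, from plant import state, grab_frame, camera_info, job_done, spot_in, masks_of, pinpoint gives the robot as it stands.
- The arm moves only by the shell command python3 -m handwheel 'ROWS' [OPENING]. ROWS is JSON, a list that holds one entry, the list of rows, each a list of 6 numbers: the shift along the world's x, y, z in m, then the turn, a rotation vector about the world's x, y, z in degrees. In form: [[[tx, ty, tz, ax, ay, az], ...]]. A call has 1 to 20 rows; each row shifts and turns the commanded pose from where the row before left it; what a row does not reach is not made up. A row lasts 1/12 s, in which the tool goes at most 41.7 mm and 7.16 degrees, less where a joint would pass 70% of its speed; a pose out of reach is approached as far as the arm can. A call is refused whole if a number of a shift passes 0.0417 or a number of a turn 7.16, either way. A call with a gripper value outside its range is refused whole. OPENING is the opening, from 0 (shut) to 1 (fully open), set as the call begins (- or left out, the last holds). The fingers move at their own pace and stop on an object; the grip force is fixed at half the most. Time passes only in rows, so rows that do not move let the fingers close. It gives the time, the measured TCP pose, the force, the opening and the grip force at its end, in the units of the state.
- state(): the state, without advancing time (a new reading comes with each control period).
- grab_frame(name): name is "scene" or "side" or "wrist"; returns (picture, depth): 384x512x3 uint8, blue, green, red; 384x512 float32, m along the optical axis (not along the pixel's ray), 0 where there is no reading.
- camera_info(name): a dict with "fx", "fy", "cx", "cy" (pixels), "T" (4x4, takes a point from camera to world coordinates). Camera axes: x right, y up, looking along -z (the intrinsics and any distortion apply to the point x, -y, -z); pixel columns grow to the right and rows downward; lengths in m; the calibration is good to about 2 mm. The wrist camera is an equidistant fisheye: a pixel r from the principal point sees the ray r / f radians off the axis. A picture is of the moment at which its call begins: read the wrist's pose just before it. camera_info takes no time and is no camera call; for the wrist camera it gives the pose at the moment of the call.
- job_done(): hands the job in; it is judged then, once.
Trained networks look in the newest picture that a camera, given by its name, has taken for a name from the list of things; names that differ only in an ending like _2 or _b are one class to them, and where a whole thing is asked for, a point or a joint stands for the part that bears it (a point fixed in the world has none). Each returns a list of dicts, best first, with "conf" (0 to 1); they miss things now and then, are a little off and sometimes report something else, mostly with a low value. They report only what shows in the picture. A call takes as long as a camera call. They do not tell look-alikes from the thing itself.
- spot_in(camera, thing): "box" ([left, top, width, height] in pixels, round what is visible of it).
- masks_of(camera, thing): "region" (384x512 bool, what is visible of it) and "box" ([left, top, width, height] in pixels, round what is visible of it).
- pinpoint(camera, thing): "position" ([column, row] in pixels: a listed point, or the origin of a listed thing).
The state is a dict: "time": time; "joint_pos": joint angles; "joint_vel": joint speeds; "joint_efforts": joint torques, N m; "tool_pos": TCP position; "tool_rot": TCP orientation; "contact_force": force on the tool from outside, world axes, zero at the start; "ft_torque": the same for the moment, N m; "gripper_width": opening from 0.0 (shut) to 1.0 (fully open); "grasp_force": force on a finger pad.
Only numpy, scipy, OpenCV 4.12 (cv2) and the standard library are available. Lean on these libraries where they do the work, as an engineer would, in place of code of your own. Each camera call takes 0.05 s, during which the arm holds its last target. There are 200 camera calls.

## Working session

There is one attempt and no reset: what is moved stays moved. The work goes in short steps, Python scripts to look and compute and a shell command to move; the robot and the scene stay as the last step left them, time stands still between calls to the robot, and variables do not carry over. Pictures are saved under pics/ and viewed, at most 10 in all, crops included, and the job is handed in when it is done.

```bash
mkdir -p pics
cat > h.py <<'E'
import numpy as np, cv2
from plant import *
def world(cam, px, depth, info=None):
    i=info or camera_info(cam); u,v=px
    d=depth
    return (i["T"]@np.array([(u-i["cx"])/i["fx"]*d,-(v-i["cy"])/i["fy"]*d,-d,1]))[:3]
def onplane(cam,px,z):
    T=camera_info(cam)["T"]; p=world(cam,px,1.0); o=T[:3,3]; r=p-o
    return o+r*(z-o[2])/r[2]
E
python3 - <<'E'
from h import *
s=state(); print(s["time"],s["tool_pos"],s["tool_rot"])
P={}
for c in ["scene","side"]:
    P[c],d=grab_frame(c); np.save(c+"_d.npy",d)
    i=camera_info(c); print(c,i["T"].round(3).tolist(),i["fx"],[k for k in i])
    for t in ["shelf_front","mouth","flap_edge","book_center","spool","gluejar","bonefolder","brick","textblock"]:
        for r in pinpoint(c,t)[:2]:
            u,v=r["position"]; dd=d[int(np.clip(v,0,383)),int(np.clip(u,0,511))]
            print(t,round(r["conf"],2),np.round([u,v]),world(c,(u,v),dd).round(3), "z.11:",onplane(c,(u,v),.11).round(3))
cv2.imwrite("pics/a.png",cv2.resize(np.vstack([P["scene"],P["side"]]),(400*1,600)))
cv2.imwrite("pics/scene.png",P["scene"]);cv2.imwrite("pics/side.png",P["side"])
E
```

```text
0.0 [0.25496761 0.56993768 0.23005458] [-3.33941397e-04  2.08845527e-01  9.77948088e-01 -9.85629586e-04]
scene [[-0.605, -0.626, 0.492, 1.02], [0.796, -0.466, 0.385, 0.54], [-0.012, 0.625, 0.781, 0.96], [0.0, 0.0, 0.0, 1.0]] 420.9958314570579 ['fx', 'fy', 'cx', 'cy', 'T']
shelf_front 0.85 [285. 243.] [0.556 0.28  0.109] z.11: [0.557 0.281 0.11 ]
shelf_front 0.27 [234. 170.] [0.46  0.049 0.126] z.11: [0.449 0.039 0.11 ]
mouth 0.64 [188. 185.] [ 0.571 -0.011  0.128] z.11: [ 0.562 -0.023  0.11 ]
flap_edge 0.71 [192. 187.] [ 0.56  -0.011  0.11 ] z.11: [ 0.56  -0.011  0.11 ]
flap_edge 0.67 [191. 187.] [ 0.561 -0.015  0.106] z.11: [ 0.563 -0.012  0.11 ]
book_center 0.9 [209. 117.] [ 0.258 -0.221  0.025] z.11: [ 0.327 -0.152  0.11 ]
book_center 0.73 [334. 185.] [0.268 0.258 0.026] z.11: [0.336 0.283 0.11 ]
spool 0.56 [236. 167.] [0.454 0.051 0.132] z.11: [0.439 0.038 0.11 ]
spool 0.31 [195. 212.] [0.614 0.048 0.106] z.11: [0.616 0.051 0.11 ]
gluejar 0.83 [183. 235.] [0.701 0.094 0.149] z.11: [0.686 0.073 0.11 ]
bonefolder 0.72 [219. 266.] [0.7   0.196 0.113] z.11: [0.698 0.195 0.11 ]
brick 
[... 485 characters left out ...]
.06   0.199] z.11: [ 0.575 -0.007  0.11 ]
book_center 0.97 [216. 344.] [ 0.241 -0.244  0.023] z.11: [ 0.239 -0.272  0.11 ]
book_center 0.91 [183. 209.] [0.248 0.245 0.027] z.11: [0.247 0.179 0.11 ]
gluejar 0.84 [322. 202.] [0.688 0.05  0.135] z.11: [0.701 0.067 0.11 ]
gluejar 0.52 [276. 198.] [0.549 0.111 0.135] z.11: [0.557 0.13  0.11 ]
bonefolder 0.48 [308. 174.] [0.71  0.197 0.112] z.11: [0.711 0.199 0.11 ]
bonefolder 0.47 [258. 149.] [0.597 0.422 0.066] z.11: [0.581 0.377 0.11 ]
brick 0.8 [260. 148.] [0.604 0.426 0.066] z.11: [0.587 0.382 0.11 ]
textblock 0.94 [186. 166.] [0.301 0.459 0.029] z.11: [0.295 0.378 0.11 ]
textblock 0.2 [259. 149.] [0.602 0.423 0.064] z.11: [0.584 0.377 0.11 ]
```

View pics/scene.png

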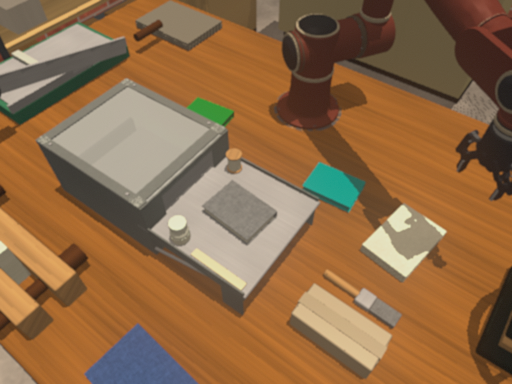

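View pics/side.png

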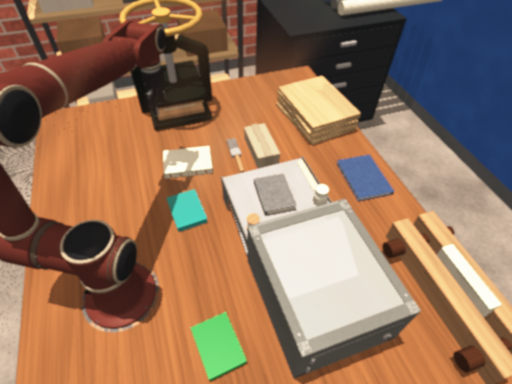

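The shelf holds the grey book at scene (240,211) / side (276,194), with the spool at (235,160), the jar at (178,230) and the bone folder at (218,270). The networks' book_center hits are the green and turquoise look-alikes. Next I'll fit rectangles to the depth clouds.

```bash
cat > fit.py <<'E'
from h import *
def cloud(c,d):
    i=camera_info(c); v,u=np.mgrid[0:384,0:512]
    P=np.stack([(u-i["cx"])/i["fx"]*d,-(v-i["cy"])/i["fy"]*d,-d,np.ones_like(d)],-1)
    return (P@i["T"].T)[...,:3]
def rect(m):
    pass
def comp(P,ok,seed):
    n,l,st,ce=cv2.connectedComponentsWithStats(ok.astype(np.uint8))
    k=l[seed[1],seed[0]]; return P[l==k] if k else None
def report(c,d,seed,lo,hi,name):
    P=cloud(c,d); ok=(d>0)&(P[...,2]>lo)&(P[...,2]<hi)
    Q=comp(P,ok,seed)
    if Q is None: print(c,name,"none",P[seed[1],seed[0]]);return
    r=cv2.minAreaRect((Q[:,:2]*1000).astype(np.float32)); print(c,name,len(Q),"z",np.median(Q[:,2]).round(4),"c",np.round(r[0]),"sz",np.round(r[1]),"ang",round(r[2],1)); print(cv2.boxPoints(r).round().tolist())
E
python3 - <<'E'
from fit import *
for c,b,t in [("scene",(240,211),(135,140)),("side",(276,194),(330,260))]:
    d=np.load(c+"_d.npy")
    report(c,d,b,.126,.145,"book")
    report(c,d,t,.19,.21,"top")
    P=cloud(c,d)
    sp=(d>0)&(abs(P[...,2]-.110)<.006)&(P[...,0]>.35)&(P[...,0]<.8)&(P[...,1]>-.1)&(P[...,1]<.35)
    r=cv2.minAreaRect((P[sp][:,:2]*1000).astype(np.float32)); print("shelf",r, cv2.boxPoints(r).round().tolist())
    # objects taller than 150 in front
    o=((d>0)&(P[...,2]>.145)&(P[...,2]<.185)&(P[...,1]>.0)&(P[...,1]<.2)&(P[...,0]>.38)&(P[...,0]<.75)).astype(np.uint8)
    n,l,st,ce=cv2.connectedComponentsWithStats(o)
    for k in range(1,n):
        if st[k,4]>20: print("obj",st[k],P[l==k].mean(0).round(3),P[l==k].max(0).round(3))
E
```

```text
scene book 2247 z 0.1346 c [557. 142.] sz [151. 111.] ang 85.6
[[496.0, 71.0], [607.0, 62.0], [619.0, 213.0], [508.0, 221.0]]
scene top 13266 z 0.2003 c [ 574. -196.] sz [323. 387.] ang 1.0
[[409.0, -6.0], [416.0, -392.0], [739.0, -387.0], [732.0, -0.0]]
shelf ((568.329833984375, 91.29959869384766), (322.0604553222656, 389.1087951660156), 1.2353214025497437) [[403.0, 282.0], [412.0, -107.0], [734.0, -100.0], [725.0, 289.0]]
obj [226 149  16  16 194] [0.447 0.039 0.162] [0.466 0.056 0.17 ]
obj [168 216  21  23 356] [0.699 0.079 0.167] [0.717 0.096 0.178]
side book 1127 z 0.1351 c [553. 142.] sz [154. 111.] ang 85.2
[[492.0, 70.0], [602.0, 60.0], [615.0, 214.0], [504.0, 223.0]]
side top 15802 z 0.2005 c [ 571. -195.] sz [322. 383.] ang 1.1
[[406.0, -7.0], [414.0, -389.0], [736.0, -383.0], [729.0, -0.0]]
shelf ((563.6292724609375, 97.03450012207031), (319.033447265625, 375.9110107421875), 1.1834558248519897) [[400.0, 282.0], [408.0, -94.0], [727.0, -88.0], [719.0, 288.0]]
obj [314 184  14  16 178] [0.688 0.068 0.167] [0.712 0.094 0.179]
obj [246 213  14  12 131] [0.44  0.036 0.165] [0.462 0.058 0.17 ]
```

```bash
python3 -m handwheel '[[[0.019,-0.02,0,0,0,-4],[0.019,-0.02,0,0,0,-4],[0.019,-0.02,0,0,0,-4],[0.019,-0.02,0,0,0,-4],[0.019,-0.02,0,0,0,-4],[0.019,-0.02,0,0,0,-4],[0.019,-0.02,0,0,0,-4],[0.019,-0.02,0,0,0,-4],[0.019,-0.02,0,0,0,-4],[0.019,-0.02,0,0,0,-4],[0.019,-0.02,0,0,0,-4],[0.019,-0.02,0,0,0,-4],[0.019,-0.02,0,0,0,-4],[0.019,-0.02,0,0,0,-4],[0.019,-0.02,0,0,0,-4],[0.019,-0.02,0,0,0,-4]]]' 0.5
python3 -m handwheel '[[[0.004,0.004,-0.005,-4.5,0,0],[0,0,-0.005,-4.5,0,0],[0,0,-0.005,-4.5,0,0],[0,0,-0.005,-4.5,0,0],[0,0,0,0,0,0],[0,0,0,0,0,0]]]'
cat > chk.py <<'E'
from fit import *
from scipy.spatial.transform import Rotation as R
s=state(); q=s["tool_rot"]; print(s["time"],s["tool_pos"].round(4) if hasattr(s["tool_pos"],"round") else s["tool_pos"],s["gripper_width"],np.round(s["contact_force"],1),np.round(s["joint_pos"],2))
print(R.from_quat([q[1],q[2],q[3],q[0]]).as_matrix().round(3).tolist())
E
python3 - <<'E'
from chk import *
p,d=grab_frame("wrist"); p2,_=grab_frame("scene"); cv2.imwrite("pics/b.png",np.vstack([p[80:380],p2[80:380]]))
E
```

```text
time: 2.33
tool_pos: [0.5601, 0.2493, 0.2314]
tool_rot: [0.0, 0.697, 0.717, 0.0]
contact_force: [-0.1, 0.2, -0.4]
gripper_width: 0.501
grasp_force: 0.0
time: 2.83
tool_pos: [0.5628, 0.2552, 0.2103]
tool_rot: [0.108, 0.686, 0.71, -0.113]
contact_force: [0.1, -0.6, 1.1]
gripper_width: 0.5
grasp_force: 0.0
2.8333 [0.5628 0.2552 0.2103] 0.4996926931079717 [ 0.1 -0.6  1.1] [ 0.43  0.15  1.56 -0.28  1.56  0.42]
[[-0.035, 0.999, -0.001], [0.951, 0.033, -0.308], [-0.308, -0.012, -0.951]]
```

View pics/b.png

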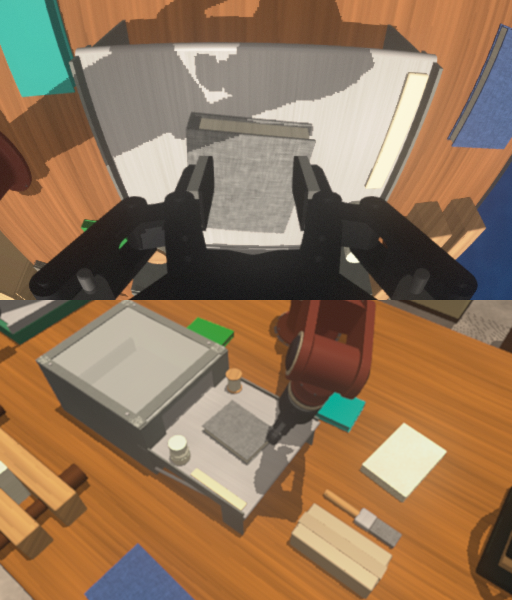

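The wrist view shows the book between and ahead of the fingertips, rear edge at about row 130. The scene view shows the gripper just behind the book's rear at (275,435). I'll descend behind the book.

```bash
python3 -m handwheel '[[[0,0,-0.012,0,0,-0.8],[0,0,-0.012,0,0.7,0],[0,0,-0.012,0,0,0],[0,0,-0.012,0,0,0],[0,0,-0.012,0,0,0],[0,0,-0.012,0,0,0],[0,0,-0.012,0,0,0],[0,0,-0.01,0,0,0],[0,0,0,0,0,0],[0,0,0,0,0,0]]]'
python3 - <<'E'
from chk import *
p,d=grab_frame("wrist"); p2,_=grab_frame("scene"); cv2.imwrite("pics/c.png",np.vstack([p[80:380],cv2.resize(p2[150:300,160:416],(512,300))]))
E
```

```text
time: 3.77
tool_pos: [0.5628, 0.2543, 0.1163]
tool_rot: [0.103, 0.691, 0.706, -0.118]
contact_force: [0.6, 1.3, 0.4]
gripper_width: 0.5
grasp_force: 0.0
3.7667 [0.5628 0.2543 0.1163] 0.4995648718237027 [0.6 1.3 0.4] [ 0.43  0.24  1.62 -0.28  1.43  0.47]
[[-0.024, 1.0, -0.017], [0.951, 0.018, -0.31], [-0.309, -0.024, -0.951]]
```

View pics/c.png

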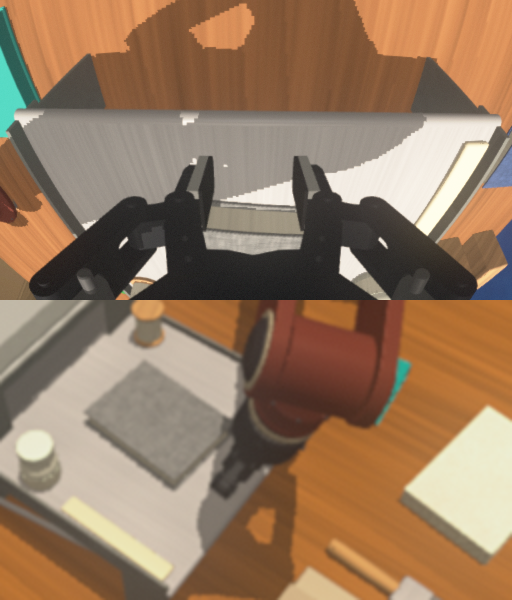

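The fingertips are down behind the rear edge, clear of the book and level with it. Now the first part of the push.

```bash
python3 -m handwheel '[[[0,-0.008,0,0,-1.3,0],[0,-0.008,0,0,0,0],[0,-0.008,0,0,0,0],[0,-0.006,0,0,0,0],[0,-0.006,0,0,0,0],[0,-0.006,0,0,0,0],[0.001,-0.006,0,0,0,0],[0,-0.006,0,0,0,0],[0,-0.006,0,0,0,0],[0,-0.006,0,0,0,0],[0,-0.006,0,0,0,0],[0.001,-0.006,0,0,0,0],[0,-0.006,0,0,0,0],[0,-0.006,0,0,0,0],[0,-0.006,0,0,0,0],[0,-0.006,0,0,0,0]]]'
python3 - <<'E'
from chk import *
p,d=grab_frame("scene"); 
P=cloud("scene",d)
report("scene",d,(222,200),.128,.142,"book")
p2,d2=grab_frame("side")
cv2.imwrite("pics/d.png",np.vstack([cv2.resize(p[100:250,140:396],(512,300)),cv2.resize(p2[130:280,180:436],(512,300))]))
E
```

```text
time: 5.2
tool_pos: [0.5652, 0.1519, 0.1172]
tool_rot: [0.112, 0.692, 0.704, -0.11]
contact_force: [-0.5, 0.7, -0.2]
gripper_width: 0.502
grasp_force: 0.4
5.2 [0.5652 0.1519 0.1172] 0.5015626164243954 [-0.5  0.7 -0.2] [ 0.28  0.13  1.75 -0.31  1.35  0.34]
[[-0.017, 1.0, 0.006], [0.951, 0.017, -0.309], [-0.309, 0.0, -0.951]]
scene book 2460 z 0.1347 c [ 666. -104.] sz [260. 509.] ang 41.5
[[399.0, 0.0], [737.0, -381.0], [932.0, -209.0], [594.0, 173.0]]
```

View pics/d.png

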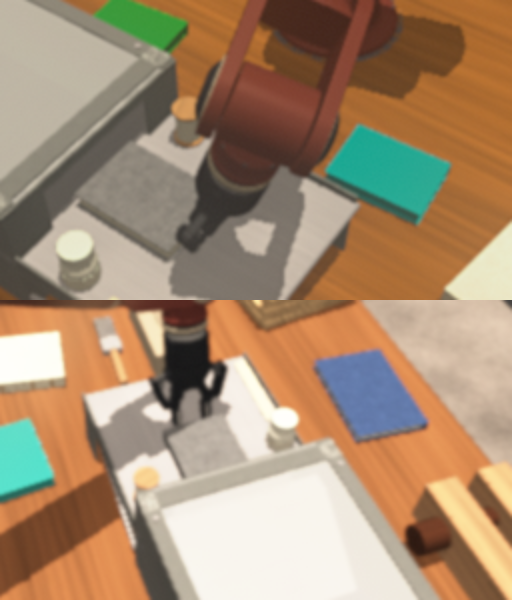

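The book has squared up and sits at the flap, clear of the spool (185,120) and the jar (75,255). I'll continue pushing.

```bash
python3 -m handwheel '[[[0,-0.006,0,0,0,0],[0,-0.006,0,0,0,0],[0,-0.006,0,0,0,0],[0,-0.006,0,0,0,0],[0.001,-0.006,0,0,0,0],[0,-0.006,0,0,0,0],[0,-0.006,0,0,0,0],[0,-0.006,0,0,0,0],[0,-0.006,0,0,0,0],[0,-0.006,0,0,0,0],[0,-0.006,0,0,0,0],[0.001,-0.006,0,0,0,0],[0,-0.006,0,0,0,0]]]'
python3 - <<'E'
from chk import *
p,d=grab_frame("scene"); 
p2,d2=grab_frame("side")
cv2.imwrite("pics/e.png",np.vstack([cv2.resize(p[80:230,100:356],(512,300)),cv2.resize(p2[130:280,180:436],(512,300))]))
E
```

```text
time: 6.38
tool_pos: [0.5674, 0.0738, 0.1174]
tool_rot: [0.112, 0.692, 0.704, -0.11]
contact_force: [0.5, 0.3, -0.3]
gripper_width: 0.499
grasp_force: 0.5
6.3833 [0.5674 0.0738 0.1174] 0.498845766443823 [ 0.5  0.3 -0.3] [ 0.15  0.08  1.81 -0.32  1.31  0.22]
[[-0.016, 1.0, 0.006], [0.951, 0.017, -0.309], [-0.309, 0.0, -0.951]]
```

View pics/e.png

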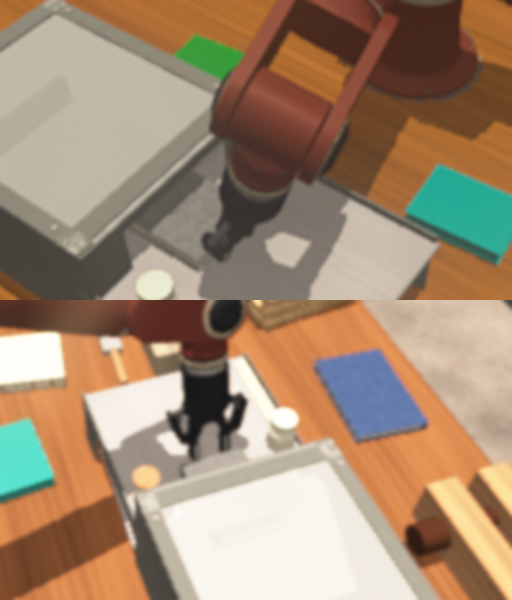

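Most of the book is now under the flap. The last stretch is about 34 mm, to carry its middle past the brow, then I'll draw straight back.

```bash
python3 -m handwheel '[[[0,-0.006,0,0,0,0],[0,-0.006,0,0,0,0],[0,-0.006,0,0,0,0],[0,-0.006,0,0,0,0],[0.0005,-0.005,0,0,0,0],[0,-0.005,0,0,0,0],[0,0.015,0,0,0,0],[0,0.025,0,0,0,0],[0,0.03,0,0,0,0],[0,0.03,0,0,0,0],[0,0.02,0,0,0,0],[0,0,0,0,0,0]]]'
python3 - <<'E'
from chk import *
p,d=grab_frame("scene"); 
p2,d2=grab_frame("side")
cv2.imwrite("pics/f.png",np.vstack([cv2.resize(p[80:230,30:286],(512,300)),cv2.resize(p2[150:380,180:436],(334,300))[:, :].copy() if 0 else cv2.resize(p2[160:360,170:512],(512,300))]))
E
```

```text
time: 7.48
tool_pos: [0.5679, 0.1631, 0.1173]
tool_rot: [0.112, 0.691, 0.706, -0.109]
contact_force: [0.0, -0.2, -0.6]
gripper_width: 0.499
grasp_force: 0.0
7.4833 [0.5679 0.1631 0.1173] 0.49922234954220024 [ 0.  -0.2 -0.6] [ 0.29  0.15  1.73 -0.31  1.36  0.35]
[[-0.02, 1.0, 0.007], [0.951, 0.021, -0.308], [-0.308, 0.001, -0.951]]
```

View pics/f.png

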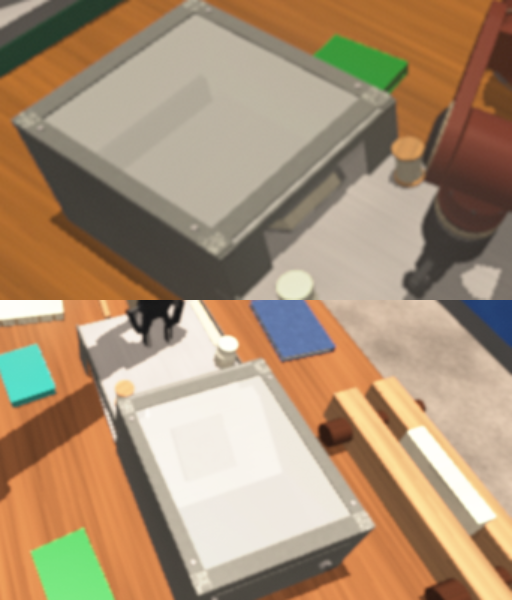

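The book's rear face still shows in the mouth at (305,200). It may be tipped and sliding, or stuck, so I'll wait and look again.

```bash
python3 -m handwheel '[[[0,0.01,0,0,0,0],[0,0.01,0,0,0,0],[0,0,0,0,0,0],[0,0,0,0,0,0],[0,0,0,0,0,0],[0,0,0,0,0,0],[0,0,0,0,0,0],[0,0,0,0,0,0],[0,0,0,0,0,0],[0,0,0,0,0,0],[0,0,0,0,0,0],[0,0,0,0,0,0]]]'
python3 - <<'E'
from chk import *
p,d=grab_frame("scene"); 
p2,d2=grab_frame("side")
P=cloud("scene",d); o=(d>0)&(P[...,2]>.115)&(P[...,2]<.19)&(P[...,0]>.48)&(P[...,0]<.66)&(P[...,1]>-.1)&(P[...,1]<.06)
Q=P[o]; print(o.sum(), [(round(a,3),round(b,3)) for a,b in zip(np.percentile(Q,2,0),np.percentile(Q,98,0))] if o.sum() else 0)
cv2.imwrite("pics/g.png",np.vstack([cv2.resize(p[100:220,90:286],(512,300)),cv2.resize(p2[160:360,170:512],(512,300))]))
E
```

```text
time: 8.58
tool_pos: [0.5678, 0.1804, 0.1173]
tool_rot: [0.112, 0.692, 0.704, -0.11]
contact_force: [-0.0, 0.1, 0.3]
gripper_width: 0.501
grasp_force: 0.0
8.5833 [0.5678 0.1804 0.1173] 0.500803506507968 [-0.   0.1  0.3] [ 0.32  0.16  1.72 -0.31  1.37  0.38]
[[-0.016, 1.0, 0.006], [0.951, 0.017, -0.309], [-0.309, 0.0, -0.951]]
915 [(np.float64(0.484), np.float64(0.656)), (np.float64(-0.016), np.float64(-0.005)), (np.float64(0.116), np.float64(0.188))]
```

View pics/g.png

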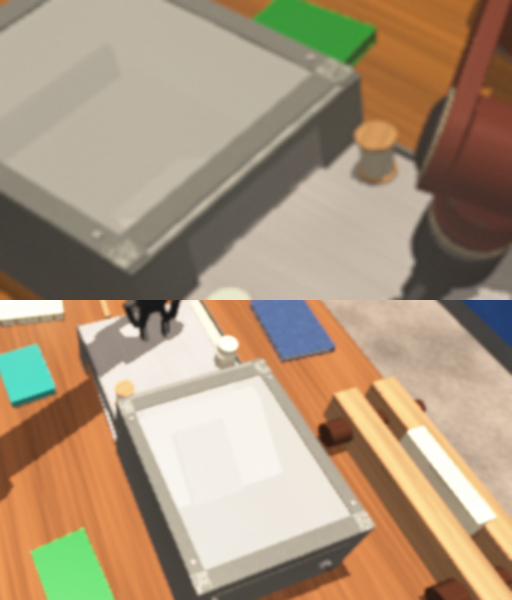

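The flap hangs shut, the shelf is clear where the book was, and the book shows through the cover in the well, around (210,460) in the lower view. I'll lift clear and hand in.

```bash
python3 -m handwheel '[[[0,0.005,0.02,0,0,0],[0,0.005,0.02,0,0,0],[0,0.005,0.02,0,0,0],[0,0,0.02,0,0,0],[0,0,0,0,0,0],[0,0,0,0,0,0],[0,0,0,0,0,0],[0,0,0,0,0,0]]]'
python3 -c "
from plant import *
print(job_done())"
```

```text
time: 9.35
tool_pos: [0.5669, 0.1951, 0.1953]
tool_rot: [0.111, 0.692, 0.705, -0.111]
contact_force: [-0.3, -0.3, -0.3]
gripper_width: 0.499
grasp_force: 0.0
the job is handed in; nothing more can be done
None
```

The book went down the chute into the box and the flap swung shut behind it; the fingers stayed off the flap, the spool, jar and bone folder appear undisturbed, and the job was handed in at about 9.4 s, with no verdict returned.

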